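# Open a coffee grinder: collar to the lone notch, then its cap of unknown thread hand

## Task

Open the coffee grinder for cleaning. First lift the collar's sprung index pin clear of its notch, only then swing the collar round to the lone notch set apart from the row, let the pin drop fully home there and let go of it; then loosen the round knurled cap on top - its thread may be left- or right-handed and nothing shows which, so try both ways - and lift it off. Finish holding the cap still in the gripper, level and at least 5 cm above its seat, and leave the cups, jar and brush where they stand.

Things in the scene. Friction and masses are not known exactly. Their poses are not given: they have to be found in the camera images.
- grinder: Compact brushed steel coffee grinder, fixed, 212 mm tall with its cap on. Origin on the counter under the vertical burr axis that cap and collar share; z up, outlet and catch cup to -x. Body 110 mm across; on its +y side a notched plate (top z 150 mm) stands out to 84 mm from the axis, with three notches in a row and, apart from them nearer the outlet, a lone one, each 11 mm wide, 9 mm deep.
- collar (a joint): Turn of the adjusting collar about the burr axis, rad, growing counter-clockwise from above. Disc of 100 mm (top z 163 mm); arm with the index pin 74 mm from the axis. Notches at 0, 0.25, 0.50 (the row; it starts in the middle one) and 1.30 (the lone notch); end stops at -0.035 and 1.335. With the pin lifted it turns easily (about 0.5 N at the pin); else the pin locks it.
- index_pin (a joint): Lift of the sprung index pin on the collar's arm, m: 0 is fully home in a notch, 0.009 just clear of the notched plate, 0.014 the top of its travel. The spring pulls down with 4 N at home, 7.5 N at the top. Let go between notches it rests on the plate at 0.009; over a notch it drops in, centring itself from up to about 3 mm off.
- pin_knob (a point): Centre of the index pin's upright black knob, 18 mm in diameter and 18 mm tall, 74 mm from the burr axis, z 191 mm when the pin is home. Under it is a 12 mm round housing (top z 178 mm) on the arm (top z 163 mm). Grasp it from above and pull straight up. The arm points from the burr axis to this knob.
- open_notch (a point): Middle of the lone notch, on the notched plate's top face (z 150 mm), 74 mm from the burr axis: the knob must stand straight above it at the end of the swing.
- cap_center (a point): Centre of the loose chamber cap on the burr axis: knurled round aluminium, 52 mm in diameter, 44 mm tall, about 110 to 200 g, a raised bar along its x across the top; z 190 mm on its seat. Its upper 24 mm are solid: grip there. Turned the wrong way it comes up hard within about 6 degrees. Which way is right changes from start to start.
- cap_seat (a point): Centre of the cap's seat on the grinder's neck, z 168 mm, where the cap's lower rim rests. The cap sits on a three-lug thread with about 1 mm of up and down play. Turned the right way it runs free and is loose anywhere from 52 to 84 degrees after the start (a stop follows at about 87); then it comes straight up, clear of the neck after 17 mm.
- catch_cup: Loose green plastic catch cup, 60 mm across and 62 mm tall, on the grinder's foot under the spout; origin at the centre of its underside. Leave alone.
- espresso_cup: Loose white espresso cup with a handle at its +y, 62 mm across and 58 mm tall, on the counter beside the grinder; origin at the centre of its underside. Leave alone.
- clip_jar: Loose glass jar with a spring-clip lid, 90 mm across and 106 mm tall, on the counter beside the grinder; origin at the centre of its underside. Leave alone.
- brush: Loose cleaning brush, 150 mm long, lying along its x on the counter; origin under its middle. Leave alone.
Mind the look-alikes: they are no part of the job. Of the things that look like the part that bears cap_center, the largest one is meant.

How it is judged:
By the outcome, as a careful person would: the job done as asked, in the order asked, and still so for the second after the job is handed in, while the arm keeps its last pose, push and grip.
It also fails if it takes over 54 s, if anything falls off the work surface, if the arm or the gripper's body presses on something with over 40 N, if the wrist force passes 120 N, or if a joint passes its speed limit or range.

## Robot

A 6-joint arm with a two-finger parallel gripper is mounted at the origin on the work surface. World frame = base frame: x ahead of the robot, y to its left, z up, the work surface at z = 0. Lengths are in m, angles in degrees, forces in N, time in s.
With the tool pointing down it reaches from about 0.3 to 0.875 m from the base axis. Payload 6.4 kg.
Tool frame: the origin (TCP) lies on the centre line of the jaws, within the pads' length; the fingertips stand 8 mm ahead of it and the grasp point (between the pads) lies 11 mm behind it (robot.tip_extent is the distance from the TCP to the fingertips, in m); z points along the fingers, x is the direction in which the jaws open and shut, and the axes are right-handed (so a half turn about z gives the same grasp; the last joint's range is limited). The gripper opens to 88 mm and grips with 3 to 60 N. Pads are 18 mm wide; open, the fingers measure 123 mm over their backs; the gripper's body (75 mm by 187 mm) begins 45 mm behind the grasp point.
Start: joints at [54.242, 10.359, 92.074, -0, 77.567, -11.82], TCP at [0.233, 0.526, 0.209] pointing down, gripper open.
Joint ranges: [-171.53, 171.53], [-51.25, 118.39], [17.06, 147.69], [-65.23, 245.23], [0, 150.52], [-178.68, 178.68]. Speed limits (degrees/s): [147.25, 147.25, 172.46, 180, 180, 180].

## Interface

Orientations are given as [roll, pitch, yaw] about the fixed x, y, z axes, in that order (R = Rz(yaw) Ry(pitch) Rx(roll)).
In Python, from bench import robot, imaging gives the robot as it stands. The module is installed in compiled form; this text tells all that it offers.
- The arm moves only by the tool send_rows, never from a script. Its argument "rows" is a list of rows, each a list of 5 numbers: the shift along the tool's x, y, z in m, then the turn about the tool's z in degrees, then the closure, from -1 (fully open) to 1 (shut). A call has 1 to 8 rows; each row shifts and turns the pose as measured when the row begins, along the tool's axes as they then stand; what a row does not reach is not made up. A row lasts 1/10 s, in which the tool goes at most 50 mm and 8.59 degrees, less where a joint would pass 70% of its speed; a pose out of reach is approached as far as the arm can. A call with a gripper value outside its range is refused whole. The fingers move at their own pace and stop on an object; "squeeze" is the grip in N (left out, the last holds). Time passes only in rows, so rows that do not move let the fingers close. It gives the time, the measured TCP pose, the force and the opening at its end, in the units of the state.
- robot.sense(): the state, without advancing time (a new reading comes with each control period).
- imaging.grab_frame(name): name is "scene" or "top" or "wrist"; returns (picture, depth): 420x560x3 uint8, red, green, blue; 420x560 float32, m along the optical axis (not along the pixel's ray), 0 where there is no reading.
- imaging.camera_model(name): a dict with "fx", "fy", "cx", "cy" (pixels), "rvec" (rotation vector, rad) and "tvec" (3), from world to camera coordinates, as OpenCV has them. Camera axes: x right, y down, z forward; pixel columns grow to the right and rows downward; lengths in m; the calibration is good to about 2 mm. The wrist camera is an equidistant fisheye: a pixel r from the principal point sees the ray r / f radians off the axis. A picture is of the moment at which its call begins: read the wrist's pose just before it. camera_model takes no time and is no camera call; for the wrist camera it gives the pose at the moment of the call.
- robot.close_job(): hands the job in, once; it reports no verdict.
Trained networks look in the newest picture that a camera, given by its name, has taken for a name from the list of things; names that differ only in an ending like _2 or _b are one class to them, and where a whole thing is asked for, a point or a joint stands for the part that bears it (a point fixed in the world has none). Each returns a list of dicts, best first, with "conf" (0 to 1); they miss things now and then, are a little off and sometimes report something else, mostly with a low value. They report only what shows in the picture. A call takes as long as a camera call. They do not tell look-alikes from the thing itself.
- imaging.find_in(name, camera): "extent" ([left, top, width, height] in pixels, round what is visible of it).
- imaging.tip_of(name, camera): "pixel" ([column, row] in pixels: a listed point, or the origin of a listed thing).
The state is a dict: "t": time; "q": joint angles; "qvel": joint speeds; "joint_torque": joint torques, N m; "eef_pos": TCP position; "ee_rot": TCP orientation; "wrist_force": force on the tool from outside, world axes, zero at the start; "ft_torque": the same for the moment, N m; "opening": opening from 0.0 (shut) to 1.0 (fully open).
Only numpy, scipy, OpenCV 4.12 (cv2) and the standard library are available. Lean on these libraries where they do the work, as an engineer would, in place of code of your own. Each camera call takes 0.05 s, during which the arm holds its last target. There are 200 camera calls.

## Working session

There is one attempt and no reset: what is moved stays moved. The work goes in short steps, Python scripts to look and compute and a tool call to move; the robot and the scene stay as the last step left them, time stands still between calls to the robot, and variables do not carry over. Pictures are saved under pics/ and viewed, about 8 in all and at most 12, crops included, and the job is handed in when it is done.

Besides the shell and the picture viewer there is one more tool, called by a JSON object that holds its "api" and its "payload". send_rows: Moves the arm, as the interface text tells. Its arguments: {"type":"object","properties":{"rows":{"type":"array","items":{"type":"array","items":{"type":"number"}}},"squeeze":{"type":"number"}},"required":["rows"]}

```bash
mkdir -p pics; cat > h.py <<'E'
import numpy as np, cv2
from bench import robot, imaging
def w2c(n):
    m=imaging.camera_model(n); R,_=cv2.Rodrigues(np.array(m['rvec'],float)); return m,R,np.array(m['tvec'],float).ravel()
def ray(n,px,cm=None):
    m,R,t=cm or w2c(n); u=(px[0]-m['cx'])/m['fx']; v=(px[1]-m['cy'])/m['fy']
    if n=='wrist':
        r=np.hypot(u,v); s=np.sin(r)/r if r>1e-9 else 1; d=np.array([u*s,v*s,np.cos(r)])
    else: d=np.array([u,v,1.])
    return -R.T@t, R.T@d
def at_z(n,px,z,cm=None):
    c,d=ray(n,px,cm); return c+d*(z-c[2])/d[2]
def proj(n,p,cm=None):
    m,R,t=cm or w2c(n); q=R@np.asarray(p,float)+t
    if n=='wrist':
        r=np.hypot(q[0],q[1]); th=np.arctan2(r,q[2]); k=th/r if r>1e-9 else 0
        return m['cx']+m['fx']*q[0]*k, m['cy']+m['fy']*q[1]*k
    return m['cx']+m['fx']*q[0]/q[2], m['cy']+m['fy']*q[1]/q[2]
def save(im,f): cv2.imwrite('pics/'+f,im[:,:,::-1])
E
python3 - <<'E'
from h import *
np.set_printoptions(precision=4,suppress=True)
print(robot.sense())
Z=dict(pin_knob=.191,open_notch=.150,cap_center=.190,cap_seat=.168,grinder=0)
ims=[]
for n in('scene','top','wrist'):
    cm=w2c(n); im,d=imaging.grab_frame(n); save(im,n+'0.png'); ims.append(im)
    print(n,'cam',-cm[1].T@cm[2])
    for k,z in Z.items():
        for r in imaging.tip_of(k,n)[:3]:
            print(n,k,round(r['conf'],2),np.round(r['pixel'],1),at_z(n,r['pixel'],z,cm))
    for r in imaging.find_in('cap_center',n)[:4]: print(n,'cap ext',r)
E
```

```text
{'t': 0.0, 'q': array([ 54.2423,  10.4007,  92.1307,   0.0007,  77.5705, -11.8209]), 'qvel': array([ 0.1257, -0.0036,  0.0763, -0.078 ,  0.0922,  0.0786]), 'joint_torque': array([  0.0008, -43.3869, -34.1852,   0.0704,   0.0383,  -0.0001]), 'eef_pos': array([0.2329, 0.5251, 0.2082]), 'ee_rot': array([-179.9785,    0.0996,   66.063 ]), 'wrist_force': array([-0.0351, -0.7454,  0.0583]), 'ft_torque': array([ 0.033 , -0.0206,  0.0086]), 'opening': 1.0032636980701208}
scene cam [ 1.1968 -0.5065  0.7735]
scene pin_knob 0.54 [239.8 191. ] [0.5166 0.0077 0.191 ]
scene open_notch 0.76 [214.9 197.9] [ 0.4516 -0.0166  0.15  ]
scene cap_center 0.93 [212.9 201.7] [ 0.5079 -0.0597  0.19  ]
scene cap_center 0.74 [149.9 295.5] [ 0.6554 -0.2995  0.19  ]
scene cap_center 0.69 [116.8 285. ] [ 0.5951 -0.3291  0.19  ]
scene cap_seat 0.88 [214.4 210.2] [ 0.5098 -0.0593  0.168 ]
scene grinder 0.56 [219.5 266.2] [ 0.5088 -0.0603  0.    ]
scene cap ext {'extent': [199.2, 185.6, 25.3, 31.2], 'conf': 0.95}
scene cap ext {'extent': [109.3, 273.7, 20.7, 20.9], 'conf': 0.87}
scene cap ext {'extent': [140.4, 283.2, 17.3, 23.2], 'conf': 0.75}
top cam [0.3927 0.0337 1.2671]
top pin_knob 0.47 [288.2 230.1] [0.5241 0.0191 0.191 ]
top open_notch 0.86 [304.9 263.3] [ 0.4529 -0.0183  0.15  ]
top cap_center 0.66 [386.7 250.2] [ 0.4775 -0.1963  0.19  ]
top cap_center 0.62 [325.5 237.5] [ 0.5069 -0.0629  0.19  ]
top cap_center 0.57 [401.2 283.8] [ 0.4043 -0.2245  0.19  ]
top cap_seat 0.73 [323.4 235.9] [ 0.5129 -0.0602  0.168 ]
top cap ext {'extent': [313.1, 226.4, 22.2, 19.4], 'conf': 0.83}
top cap ext {'extent': [374.4, 239.7, 20.8, 13.8], 'conf': 0.81}
top cap ext {'extent': [394.5, 273.1, 17.9, 17.4], 'conf': 0.53}
wrist cam [0.166  0.5552 0.3851]
```

```bash
python3 - <<'E'
import cv2
a=cv2.imread('pics/scene0.png')[130:340,80:360]; cv2.imwrite('pics/s1.png',cv2.resize(a,None,fx=2.8,fy=2.8,interpolation=3))
a=cv2.imread('pics/top0.png')[170:320,240:440]; cv2.imwrite('pics/t1.png',cv2.resize(a,None,fx=4,fy=4,interpolation=3))
E
```

```text
(no output)
```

View pics/s1.png

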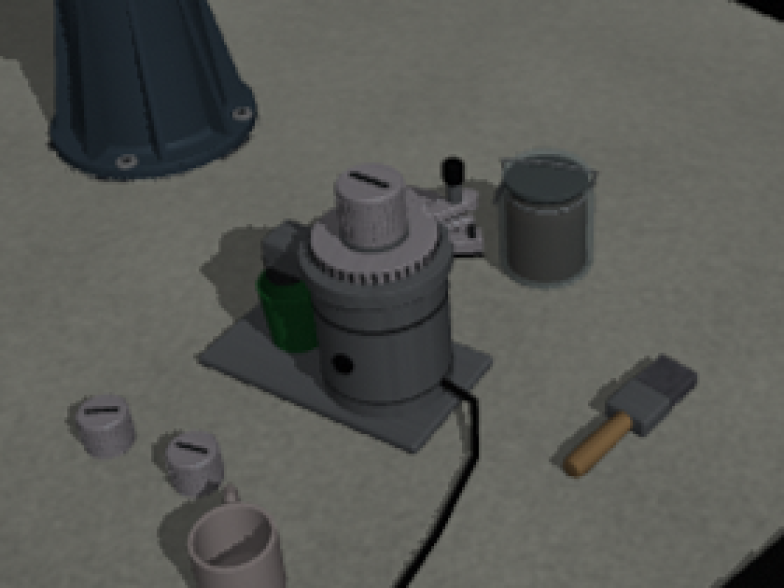

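View pics/t1.png

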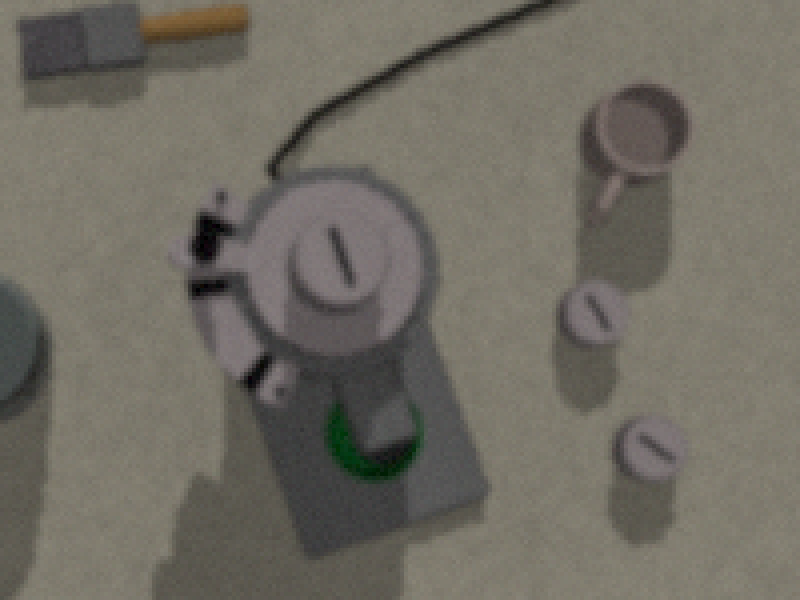

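```bash
cat >> h.py <<'E'
def rows(tgt,yaw,n=None,p=None,y=None):
    """tool-frame rows (mm-rounded) from the present pose to tgt, yaw (tool down)"""
    s=robot.sense(); p=np.array(s['eef_pos'] if p is None else p,float); y=s['ee_rot'][2] if y is None else y
    dy=(yaw-y+180)%360-180; tgt=np.array(tgt,float)
    n=n or int(max(np.ceil(np.linalg.norm(tgt-p)/.046),np.ceil(abs(dy)/8.2),1))
    for i in range(n):
        a=np.radians(y+dy*i/n); d=(tgt-p)/n
        print([round(d@[np.cos(a),np.sin(a),0],4),round(d@[np.sin(a),-np.cos(a),0],4),round(-d[2],4),round(-dy/n,1)])
E
python3 - <<'E'
from h import *
rows((.5175,.0135,.27),-6.6,14)
E
```

```text
[np.float64(-0.0252), np.float64(0.0334), np.float64(-0.0043), np.float64(5.2)]
[np.float64(-0.0221), np.float64(0.0355), np.float64(-0.0043), np.float64(5.2)]
[np.float64(-0.0188), np.float64(0.0374), np.float64(-0.0043), np.float64(5.2)]
[np.float64(-0.0153), np.float64(0.0389), np.float64(-0.0043), np.float64(5.2)]
[np.float64(-0.0117), np.float64(0.0402), np.float64(-0.0043), np.float64(5.2)]
[np.float64(-0.008), np.float64(0.0411), np.float64(-0.0043), np.float64(5.2)]
[np.float64(-0.0043), np.float64(0.0416), np.float64(-0.0043), np.float64(5.2)]
[np.float64(-0.0005), np.float64(0.0418), np.float64(-0.0043), np.float64(5.2)]
[np.float64(0.0033), np.float64(0.0417), np.float64(-0.0043), np.float64(5.2)]
[np.float64(0.007), np.float64(0.0412), np.float64(-0.0043), np.float64(5.2)]
[np.float64(0.0107), np.float64(0.0404), np.float64(-0.0043), np.float64(5.2)]
[np.float64(0.0143), np.float64(0.0393), np.float64(-0.0043), np.float64(5.2)]
[np.float64(0.0178), np.float64(0.0378), np.float64(-0.0043), np.float64(5.2)]
[np.float64(0.0212), np.float64(0.0361), np.float64(-0.0043), np.float64(5.2)]
```

{"api": "send_rows", "payload": {"rows": [[-0.025,0.033,-0.012,5.2,-1],[-0.022,0.036,-0.012,5.2,-1],[-0.019,0.037,-0.01,5.2,-1],[-0.015,0.039,-0.01,5.2,-1],[-0.012,0.04,-0.008,5.2,-1],[-0.008,0.041,-0.004,5.2,-1],[-0.004,0.042,-0.002,5.2,-1],[0,0.042,0,5.2,-1]]}}

```text
t: 1.85
eef_pos: [0.3964, 0.2252, 0.2695]
ee_rot: [180.0, -0.2, 23.5]
wrist_force: [0.3, 0.2, 0.9]
opening: 1.001
```

```bash
python3 - <<'E'
from h import *
s=robot.sense();print(s['eef_pos'],s['ee_rot']);rows((.5175,.0135,.27),-6.6)
E
```

```text
[0.3963954  0.22524684 0.26952581] [ 1.79953322e+02 -1.68663699e-01  2.34530019e+01]
[np.float64(0.0045), np.float64(0.0404), np.float64(-0.0001), np.float64(5.0)]
[np.float64(0.008), np.float64(0.0399), np.float64(-0.0001), np.float64(5.0)]
[np.float64(0.0114), np.float64(0.039), np.float64(-0.0001), np.float64(5.0)]
[np.float64(0.0148), np.float64(0.0379), np.float64(-0.0001), np.float64(5.0)]
[np.float64(0.018), np.float64(0.0364), np.float64(-0.0001), np.float64(5.0)]
[np.float64(0.0212), np.float64(0.0347), np.float64(-0.0001), np.float64(5.0)]
```

{"api": "send_rows", "payload": {"rows": [[0.005,0.04,0,5,-1],[0.008,0.04,0,5,-1],[0.011,0.039,0,5,-1],[0.015,0.038,0,5,-1],[0.018,0.036,0,5,-1],[0.02,0.034,0,5,-1],[0,0,0,0,-1]]}}

```text
t: 2.55
eef_pos: [0.52, -0.0004, 0.2718]
ee_rot: [-179.9, -0.5, -8.3]
wrist_force: [0.5, 0.6, 1.0]
opening: 1.006
```

```bash
python3 - <<'E'
from h import *
np.set_printoptions(precision=4,suppress=True)
s=robot.sense();print(s['eef_pos'],s['ee_rot'],s['wrist_force'])
n='wrist';cm=w2c(n); im,d=imaging.grab_frame(n); save(im,'w1.png')
Z=dict(pin_knob=.191,open_notch=.150,cap_center=.190)
for k,z in Z.items():
    for r in imaging.tip_of(k,n)[:3]:
        print(k,round(r['conf'],2),np.round(r['pixel'],1),at_z(n,r['pixel'],z,cm))
    if k!='open_notch':
      for r in imaging.find_in(k,n)[:2]: print(k,r)
for p in [(.5175,.0135,.2),(.509,-.0603,.212),(.4522,-.0175,.15)]: print(p,proj(n,p,cm))
E
```

```text
[ 0.52   -0.0004  0.2718] [-179.9488   -0.4953   -8.3048] [0.4819 0.5704 0.9513]
pin_knob {'extent': [270.0, 182.2, 22.7, 25.0], 'conf': 0.51}
pin_knob {'extent': [346.1, 306.3, 37.4, 52.8], 'conf': 0.37}
open_notch 0.76 [220.4 222.2] [ 0.4568 -0.0164  0.15  ]
cap_center 0.95 [282.9 274. ] [ 0.5117 -0.0602  0.19  ]
cap_center 0.58 [290.9 320.8] [ 0.5118 -0.1122  0.19  ]
cap_center 0.27 [216.7 222.6] [ 0.4633 -0.0043  0.19  ]
cap_center {'extent': [253.5, 241.5, 62.0, 71.2], 'conf': 0.74}
cap_center {'extent': [230.2, 341.6, 24.8, 15.9], 'conf': 0.59}
(0.5175, 0.0135, 0.2) (np.float64(276.4951442560147), np.float64(195.77659338852033))
(0.509, -0.0603, 0.212) (np.float64(279.80044938515914), np.float64(286.71167526175026))
(0.4522, -0.0175, 0.15) (np.float64(216.17734731171998), np.float64(223.89862593702657))
```

View pics/w1.png

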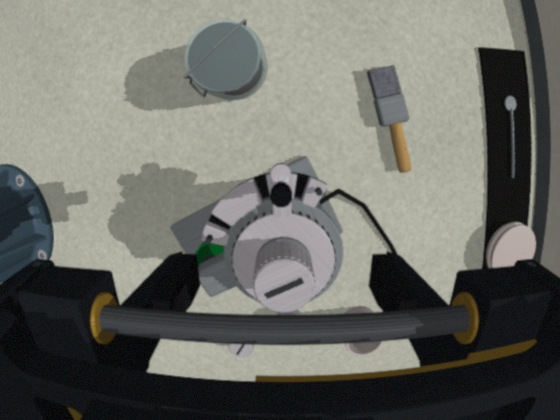

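```bash
python3 - <<'E'
from h import *
np.set_printoptions(precision=4,suppress=True)
im=cv2.imread('pics/w1.png'); n='wrist'; cm=w2c(n)
g=cv2.cvtColor(im,cv2.COLOR_BGR2GRAY)
a=im[165:325,195:355]; cv2.imwrite('pics/w1c.png',cv2.resize(a,None,fx=3.7,fy=3.7,interpolation=2))
for px in [(281,190),(281,195),(281,200)]: print(px,at_z(n,px,.2,cm),at_z(n,px,.191,cm))
for px in [(284,285),(284,287),(284,289)]: print(px,at_z(n,px,.212,cm))
E
```

```text
(281, 190) [0.5195 0.0229 0.2   ] [0.5192 0.0209 0.191 ]
(281, 195) [0.519  0.0189 0.2   ] [0.5186 0.0168 0.191 ]
(281, 200) [0.5184 0.0149 0.2   ] [0.5181 0.0127 0.191 ]
(284, 285) [ 0.5112 -0.054   0.212 ]
(284, 287) [ 0.5109 -0.0559  0.212 ]
(284, 289) [ 0.5107 -0.0578  0.212 ]
```

View pics/w1c.png

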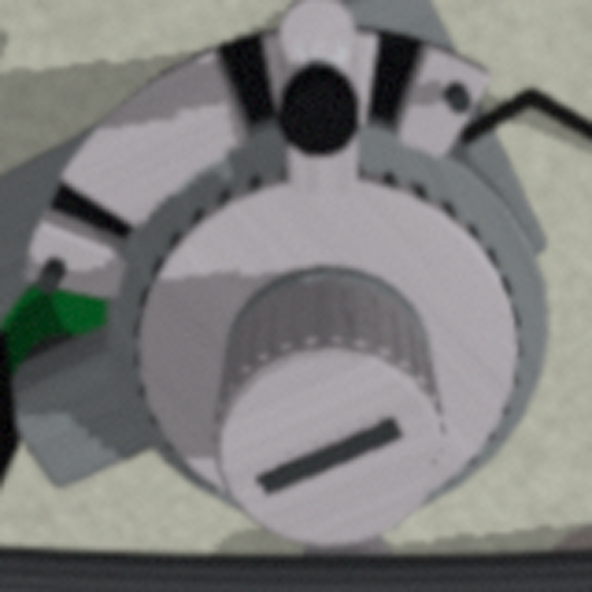

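{"api": "send_rows", "payload": {"rows": [[-0.004,-0.015,0.01,-1.5,-0.3],[0,0,0.01,0,-0.3],[0,0,0,0,-0.3],[0,0,0,0,-0.3]]}}

```text
t: 3.25
eef_pos: [0.5154, 0.0237, 0.2523]
ee_rot: [-179.9, -0.6, -5.9]
wrist_force: [-0.6, -0.4, 0.4]
opening: 0.662
```

```bash
python3 - <<'E'
from h import *
np.set_printoptions(precision=4,suppress=True)
s=robot.sense();print(s['eef_pos'],s['ee_rot'],s['opening'])
n='wrist';cm=w2c(n); im,d=imaging.grab_frame(n); save(im,'w2.png')
m=cm[0]; print(m['fx'],m['cx'],m['cy'],-cm[1].T@cm[2])
for p in [(.5175,.0135,.2),(.509,-.0603,.212)]: print(p,proj(n,p,cm))
# depth points
vv,uu=np.mgrid[100:330,200:360]; 
P=[]
u=(uu-m['cx'])/m['fx'];v=(vv-m['cy'])/m['fy'];r=np.hypot(u,v)+1e-9
D=d[100:330,200:360]; t=np.tan(r)/r
X=np.stack([u*t*D,v*t*D,D],-1).reshape(-1,3); W=(X-cm[2])@cm[1]
W=W[D.ravel()>0]
for z0,z1,c,rad in [(.196,.204,(.518,.014),.02),(.207,.217,(.509,-.06),.035)]:
    k=(W[:,2]>z0)&(W[:,2]<z1)&(np.hypot(W[:,0]-c[0],W[:,1]-c[1])<rad); q=W[k]
    print(k.sum(), q.mean(0), q.min(0), q.max(0), cv2.minEnclosingCircle(q[:,:2].astype(np.float32)))
cv2.imwrite('pics/w2c.png',cv2.resize(cv2.imread('pics/w2.png')[130:330,190:370],None,fx=3,fy=3,interpolation=2))
E
```

```text
[0.5154 0.0237 0.2523] [-179.9071   -0.5751   -5.8909] 0.6621813163684759
325.19226210127806 284.02821442817617 213.03586465620236 [0.5221 0.0971 0.4283]
(0.5175, 0.0135, 0.2) (np.float64(286.475789959179), np.float64(232.32541909800105))
(0.509, -0.0603, 0.212) (np.float64(285.42001338889315), np.float64(323.193518438111))
391 [0.5207 0.0133 0.2   ] [0.5124 0.0037 0.1961] [0.5292 0.021  0.2022] ((0.5209760069847107, 0.01225242018699646), 0.008887766860425472)
962 [ 0.5137 -0.0439  0.2117] [ 0.4878 -0.0569  0.207 ] [ 0.5369 -0.0343  0.2139] ((0.5123831033706665, -0.05378218740224838), 0.024853302165865898)
```

View pics/w2c.png

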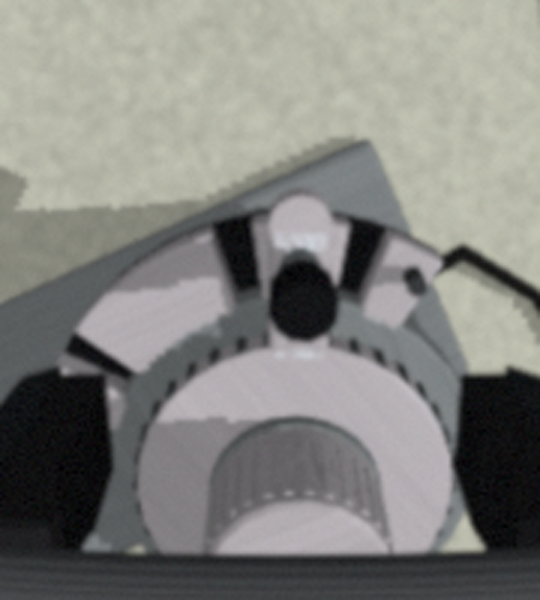

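{"api": "send_rows", "payload": {"rows": [[0.006,0.01,0.02,1,-0.3],[0,0,0.01,0,-0.3],[0,0,0,0,-0.3]]}}

```text
t: 3.6
eef_pos: [0.5216, 0.0124, 0.2231]
ee_rot: [-179.9, -0.7, -6.9]
wrist_force: [-0.6, 0.3, 0.0]
opening: 0.651
```

```bash
python3 - <<'E'
from h import *
s=robot.sense();print(s['eef_pos'],s['ee_rot']);rows((.5205,.013,.183),-7,3)
E
```

```text
[0.52163086 0.0123954  0.22310015] [-179.91219307   -0.72469922   -6.94371681]
[np.float64(-0.0004), np.float64(-0.0002), np.float64(0.0134), np.float64(0.0)]
[np.float64(-0.0004), np.float64(-0.0002), np.float64(0.0134), np.float64(0.0)]
[np.float64(-0.0004), np.float64(-0.0002), np.float64(0.0134), np.float64(0.0)]
```

{"api": "send_rows", "payload": {"rows": [[-0.001,0,0.013,0,-0.3],[0,0,0.013,0,-0.3],[0,0,0.01,0,-0.3],[0,0,0,0,-0.3]], "squeeze": 25}}

```text
t: 4.0
eef_pos: [0.5211, 0.0129, 0.1851]
ee_rot: [-179.9, -0.8, -6.9]
wrist_force: [-0.5, -0.8, 0.3]
opening: 0.649
```

```bash
python3 - <<'E'
from h import *
n='wrist';cm=w2c(n); im,d=imaging.grab_frame(n); save(im,'w3.png'); s=robot.sense(); print(s['eef_pos'],s['wrist_force'])
print(proj(n,(.5205,.013,.2),cm),proj(n,tuple(s['eef_pos']),cm))
cv2.imwrite('pics/w3c.png',cv2.resize(cv2.imread('pics/w3.png')[170:370,170:390],None,fx=3,fy=3,interpolation=2))
E
```

```text
[0.52152622 0.01280632 0.18587008] [-0.58259482 -0.37668975  0.43845507]
(np.float64(281.73189844162283), np.float64(257.5357503698957)) (np.float64(283.3512269572059), np.float64(247.59017627328285))
```

View pics/w3c.png

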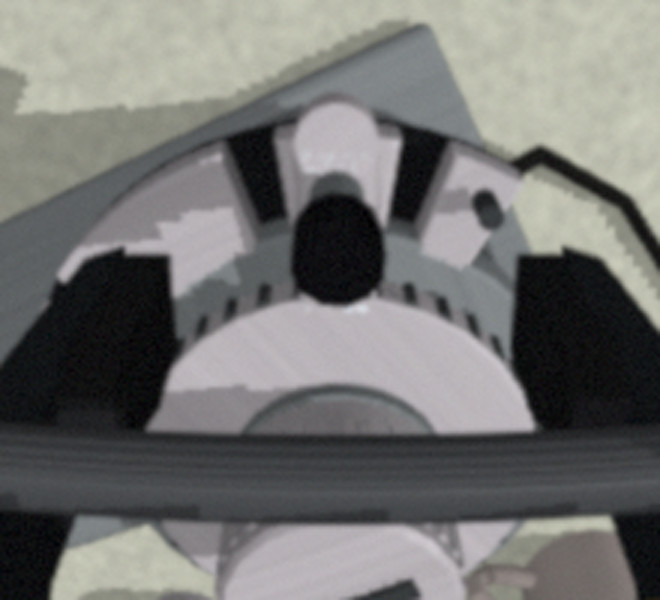

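The knob (full-frame about 283,257) sits midway between the fingers, so I'm closing on it.

{"api": "send_rows", "payload": {"rows": [[0,0,0.001,0,1],[0,0,0,0,1],[0,0,0,0,1],[0,0,0,0,1],[0,0,0,0,1],[0,0,0,0,1]], "squeeze": 25}}

```text
t: 4.65
eef_pos: [0.5228, 0.0127, 0.1867]
ee_rot: [-179.9, -1.0, -6.9]
wrist_force: [0.6, 0.7, 0.6]
opening: 0.128
```

{"api": "send_rows", "payload": {"rows": [[0,0,0,0,1],[0,0,0,0,1]]}}

```text
t: 4.85
eef_pos: [0.5229, 0.0127, 0.1869]
ee_rot: [-179.9, -1.0, -6.9]
wrist_force: [-0.4, -0.9, -0.5]
opening: 0.003
```

```bash
python3 - <<'E'
from h import *
n='wrist'; im,d=imaging.grab_frame(n); save(im,'w4.png'); s=robot.sense(); print(s['eef_pos'],s['wrist_force'],s['opening'])
cv2.imwrite('pics/w4c.png',cv2.resize(cv2.imread('pics/w4.png')[170:370,170:390],None,fx=3,fy=3,interpolation=2))
E
```

```text
[0.52291316 0.01270502 0.18689015] [ 0.78420901 -0.17465693  0.76721993] 0.00555896589823243
```

View pics/w4c.png

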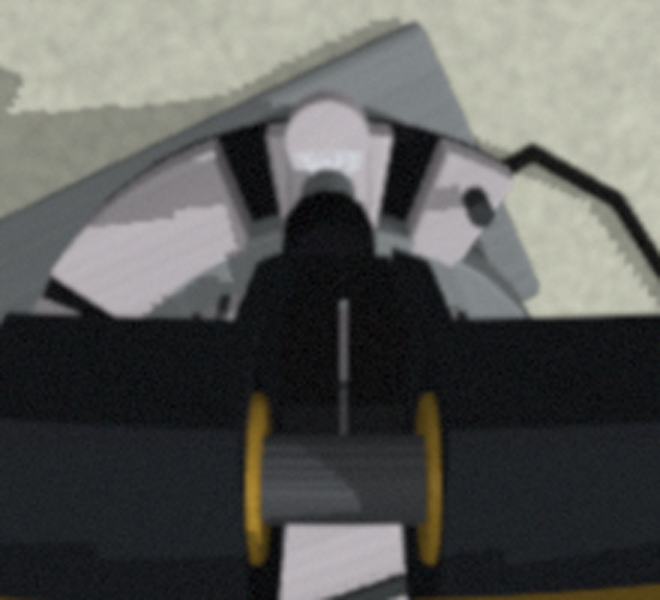

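```bash
python3 - <<'E'
from h import *
np.set_printoptions(precision=4,suppress=True)
n='wrist'; cm=w2c(n); s=robot.sense(); R=cv2.Rodrigues(np.zeros(3))[0]
a=np.radians(s['ee_rot']); Rz=cv2.Rodrigues(np.array([0,0,a[2]]))[0];Ry=cv2.Rodrigues(np.array([0,a[1],0]))[0];Rx=cv2.Rodrigues(np.array([a[0],0,0]))[0]
T=Rz@Ry@Rx
for off in [(-.0175,-.009,.008),(.0175,-.009,.008),(-.0175,.009,.008),(0,0,0)]:
    p=s['eef_pos']+T@np.array(off); q=np.array(proj(n,p,cm)); print(off,p,(q-[170,170])*3)
for y in (.013,.018,.023,.028): print(y,(np.array(proj(n,(.521,y,.2),cm))-[170,170])*3)
# depth-based cluster near knob/fingers from this frame
im,d=imaging.grab_frame(n)
m=cm[0]
for cx,cy in [(330,205),(330,225),(330,240),(265,262),(265,275),(265,300),(420,270),(420,300),(325,130)]:
    px=(170+cx/3,170+cy/3); dd=d[int(round(px[1])),int(round(px[0]))]
    c,r=ray(n,px,cm); k=dd/((cm[1]@r)[2]); print((cx,cy),dd,c+r*k)
E
```

```text
(-0.0175, -0.009, 0.008) [0.5068 0.0237 0.1786] [250.6535 174.1185]
(0.0175, -0.009, 0.008) [0.5415 0.0195 0.1792] [425.2805 174.0209]
(-0.0175, 0.009, 0.008) [0.5046 0.0059 0.1786] [253.5247 256.0445]
(0, 0, 0) [0.5229 0.0127 0.1869] [337.8656 231.2232]
0.013 [328.2794 258.6256]
0.018 [324.7972 233.6911]
0.023 [321.2526 208.2048]
0.028 [317.6489 182.1849]
(330, 205) 0.18140858 [0.5223 0.0208 0.1932]
(330, 225) 0.17431778 [0.5222 0.0199 0.2009]
(330, 240) 0.17525339 [0.5218 0.017  0.2008]
(265, 262) 0.15183616 [0.5123 0.0241 0.2233]
(265, 275) 0.14723676 [0.5126 0.0241 0.2281]
(265, 300) 0.1411694 [0.5128 0.0231 0.2347]
(420, 270) 0.14960714 [0.5362 0.021  0.2262]
(420, 300) 0.13941939 [0.5352 0.0212 0.2367]
(325, 130) 0.20704891 [0.5222 0.0268 0.1646]
```

```bash
python3 - <<'E'
from h import *
np.set_printoptions(precision=3,suppress=True)
n='wrist'; cm=w2c(n); print(robot.tip_extent)
im,d=imaging.grab_frame(n)
for cx in (290,310,330,343,360,370):
  o=[]
  for cy in range(196,330,12):
    u,v=int(round(170+cx/3)),int(round(170+cy/3)); c,r=ray(n,(u,v),cm); p=c+r*d[v,u]/((cm[1]@r)[2]); o.append(f'{p[1]:.3f}/{p[2]:.3f}')
  print(cx,*o)
s,ds=imaging.grab_frame('scene'); save(s,'s5.png'); cv2.imwrite('pics/s5c.png',cv2.resize(cv2.imread('pics/s5.png')[120:290,140:360],None,fx=3.5,fy=3.5,interpolation=2))
E
```

```text
0.008
290 0.013/0.164 0.018/0.185 0.018/0.192 0.019/0.198 0.017/0.201 0.023/0.220 0.023/0.224 0.024/0.230 0.023/0.233 0.022/0.235 0.022/0.237 0.022/0.243
310 0.021/0.186 0.021/0.193 0.021/0.199 0.019/0.201 0.017/0.200 0.022/0.218 0.022/0.222 0.021/0.226 0.022/0.230 0.022/0.235 0.021/0.238 0.022/0.242
330 0.020/0.187 0.021/0.195 0.020/0.199 0.018/0.199 0.016/0.200 0.021/0.216 0.021/0.222 0.021/0.226 0.021/0.231 0.021/0.234 0.021/0.238 0.021/0.241
343 0.020/0.187 0.021/0.195 0.020/0.199 0.018/0.201 0.016/0.201 0.021/0.217 0.021/0.221 0.021/0.226 0.021/0.230 0.020/0.233 0.019/0.234 0.017/0.234
360 0.011/0.164 0.018/0.189 0.018/0.196 0.017/0.198 0.015/0.200 0.021/0.217 0.021/0.222 0.021/0.226 0.020/0.230 0.021/0.235 0.020/0.238 0.021/0.242
370 0.006/0.151 0.002/0.150 0.015/0.189 0.015/0.193 0.014/0.198 0.020/0.217 0.021/0.222 0.021/0.227 0.021/0.231 0.020/0.234 0.020/0.238 0.020/0.242
```

View pics/s5c.png

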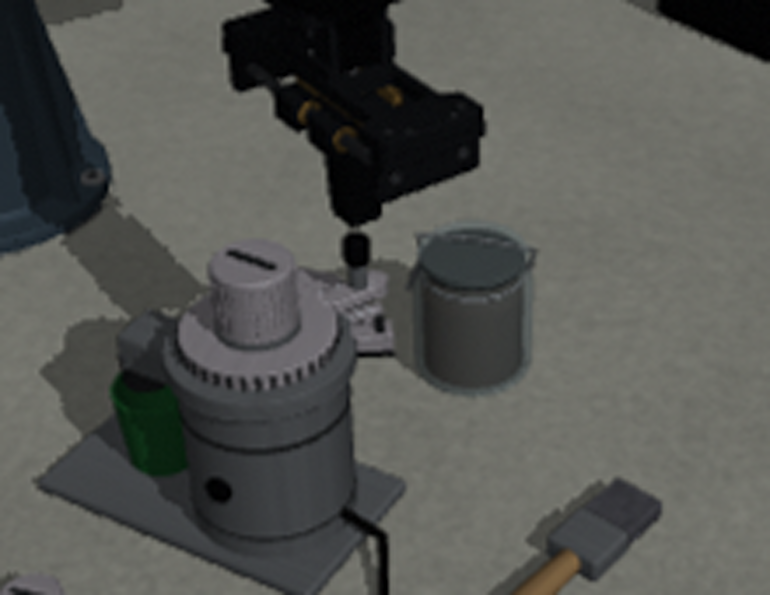

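{"api": "send_rows", "payload": {"rows": [[0,0,0,0,0.1],[0,0,0,0,0.1],[0,0,0,0,0.1],[0,0,0,0,0.1],[0,0,0,0,0.1]]}}

```text
t: 5.55
eef_pos: [0.5228, 0.0127, 0.1867]
ee_rot: [-179.9, -1.0, -6.9]
wrist_force: [-0.2, -0.1, 0.4]
opening: 0.434
```

```bash
cat >> h.py <<'E'
def cloud(n):
    cm=w2c(n); m,R,t=cm; im,d=imaging.grab_frame(n); v,u=np.mgrid[0:420,0:560]
    x=(u-m['cx'])/m['fx'];y=(v-m['cy'])/m['fy']
    if n=='wrist': r=np.hypot(x,y)+1e-9; k=np.tan(r)/r; x=x*k;y=y*k
    return im,d,(np.stack([x*d,y*d,d],-1)-t)@R
E
python3 - <<'E'
from h import *
np.set_printoptions(precision=4,suppress=True)
s=robot.sense(); print(s['eef_pos'],s['opening'],s['wrist_force'])
a=np.radians(s['ee_rot'][2]); tx=np.array([np.cos(a),np.sin(a)]); ty=np.array([np.sin(a),-np.cos(a)])
for n in('wrist','scene'):
  im,d,W=cloud(n); W=W[d>0]; D=W[:,:2]-s['eef_pos'][:2]; X=D@tx;Y=D@ty
  for sg in(-1,1):
    k=(sg*X>.022)&(sg*X<.05)&(abs(Y)<.014)&(W[:,2]>.17)&(W[:,2]<.28)
    print(n,sg,k.sum(), np.sort(W[k,2])[:6] if k.any() else '', (sg*X[k]).min() if k.any() else '')
    q=W[k]; 
    if k.any(): print(np.histogram(W[k,2],bins=np.arange(.17,.29,.01))[0])
E
```

```text
[0.5228 0.0127 0.1867] 0.4341660446399208 [-0.1811 -0.1004  0.3529]
wrist -1 2051 [0.2155 0.2162 0.2164 0.2164 0.2165 0.2166] 0.022015794831940532
[  0   0   0   0  48 201 287 356 464 491 204]
wrist 1 1963 [0.2157 0.2167 0.2169 0.2174 0.2174 0.2175] 0.022003627777439288
[  0   0   0   0  40 194 281 332 423 490 203]
scene -1 164 [0.2162 0.2169 0.2169 0.2171 0.2175 0.2176] 0.022035235138361982
[ 0  0  0  0 12 28 35 31 19 17 22]
scene 1 119 [0.2188 0.2191 0.2195 0.2197 0.2209 0.2211] 0.022838548803817783
[ 0  0  0  0  4 31 35 29 10  7  3]
```

```bash
python3 - <<'E'
from h import *
np.set_printoptions(precision=4,suppress=True)
s=robot.sense()
a=np.radians(s['ee_rot'][2]); tx=np.array([np.cos(a),np.sin(a)]); ty=np.array([np.sin(a),-np.cos(a)])
im,d,W=cloud('scene'); W=W[d>0]; D=W[:,:2]-s['eef_pos'][:2]; X=D@tx;Y=D@ty
k=(abs(X)<.13)&(abs(Y)<.08)&(W[:,2]>.205)
for z in np.arange(.21,.34,.01):
  q=k&(W[:,2]>z)&(W[:,2]<=z+.01)
  if q.any(): print(round(z,3),q.sum(),'X',X[q].min(),X[q].max(),'Y',Y[q].min(),Y[q].max())
E
```

```text
0.21 168 X -0.03181053572895418 0.028033785350969096 Y -0.005004182251404816 0.07989243554719287
0.22 76 X -0.03660610403348367 0.03339862838278983 Y -0.007253864806384113 0.015477601333707482
0.23 85 X -0.03519484953140164 0.03414304491581895 Y -0.007280069195753255 0.015063019733237142
0.24 66 X -0.03724310902487446 0.03456043415351062 Y -0.006046729068208774 0.014383840394317284
0.25 32 X -0.04106972174103021 0.03339544852439621 Y 0.009491844012345837 0.014701575955451393
0.26 35 X -0.041443472613721215 0.03325427804797368 Y 0.006677469480824521 0.014718919792927863
0.27 29 X -0.0839850778335781 0.03338170580259592 Y -0.00825010615954469 0.02855889570510657
0.28 173 X -0.0864652328079346 0.08485121524174227 Y -0.03161410630189685 0.038484293080437174
0.29 366 X -0.08920761968902562 0.08443117852222674 Y -0.03171272420779205 0.038637420958148656
0.3 312 X -0.09641973575147372 0.08903012405240376 Y -0.03264379161248521 0.03825331632070277
0.31 322 X -0.09291640373439412 0.09084329020945191 Y -0.031172399599888156 0.038240375662443045
0.32 771 X -0.09905599347435048 0.0913370344470865 Y -0.030710370651993734 0.03853107297320991
0.33 164 X -0.045414734106427525 0.015819966761662214 Y -0.02192880860629083 0.026334050873390566
0.34 129 X -0.04232446420382075 0.01601826615890155 Y -0.02001392025611034 0.025018788303493012
```

Cameras agree that the real fingertips sit about 37 mm higher than the reported TCP implies (tips at z 0.2155 with reported 0.187). I'll offset for that from here: the reported z for the knob grasp is about 0.148.

{"api": "send_rows", "payload": {"rows": [[-0.001,-0.003,0.015,0,0.1],[0,0,0.012,0,0.1],[0,0,0.008,0,0.1],[0,0,0.0,0,0.1]]}}

```text
t: 6.1
eef_pos: [0.5232, 0.0156, 0.1506]
ee_rot: [-179.9, -1.1, -6.9]
wrist_force: [-0.4, 0.5, 0.5]
opening: 0.451
```

{"api": "send_rows", "payload": {"rows": [[-0.001,0,0.003,0,1],[0,0,0,0,1],[0,0,0,0,1],[0,0,0,0,1],[0,0,0,0,1]], "squeeze": 25}}

```text
t: 6.6
eef_pos: [0.5224, 0.0156, 0.1478]
ee_rot: [-179.9, -1.1, -6.9]
wrist_force: [1.3, -0.4, -3.1]
opening: 0.197
```

{"api": "send_rows", "payload": {"rows": [[0,0,-0.004,0,1],[0,0,-0.004,0,1],[0,0,-0.003,0,1],[0,0,0,0,1]]}}

```text
t: 7.0
eef_pos: [0.5212, 0.0157, 0.158]
ee_rot: [-179.9, -0.9, -6.9]
wrist_force: [2.0, 0.0, -6.6]
opening: 0.195
```

{"api": "send_rows", "payload": {"rows": [[0,0,-0.0015,0,1],[-0.005,0.0002,0,-4,1],[-0.0097,0.0006,0,-7.5,1],[-0.0097,0.0006,0,-7.5,1]]}}

```text
t: 7.4
eef_pos: [0.4961, 0.0148, 0.1582]
ee_rot: [179.8, -0.8, 12.7]
wrist_force: [0.9, -2.3, -6.9]
opening: 0.187
```

```bash
cat >> h.py <<'E'
def swing(P0=(.5212,.0157),th0=83.5,z=.159,end=60.16):
    s=robot.sense(); p=s['eef_pos']; C=np.array(P0)-.074*np.array([np.cos(np.radians(th0)),np.sin(np.radians(th0))])
    v=p[:2]-C; th=np.degrees(np.arctan2(v[1],v[0])); print('swung',th-th0,'r',np.hypot(*v),'z',p[2],'yaw err',s['ee_rot'][2]-(th-90),'F',s['wrist_force'],'open',s['opening'])
    n=int(np.ceil((th0+end-th)/7.5)) or 1; y=s['ee_rot'][2]; q=p.copy()
    for i in range(max(n,1)):
        b=th+(th0+end-th)*(i+1)/n; t=np.array([*(C+.074*np.array([np.cos(np.radians(b)),np.sin(np.radians(b))])),z]); a=np.radians(y)
        d=t-q; dy=b-90-y; print(np.round([d@[np.cos(a),np.sin(a),0],d@[np.sin(a),-np.cos(a),0],-d[2]],4),round(-dy,1)); q=t; y=b-90
E
python3 -c "
from h import *
swing()"
```

```text
swung 19.46749330479804 r 0.07451871022429175 z 0.15822858046534602 yaw err -0.29067506868836723 F [ 0.87608736 -2.32328343 -6.90787626] open 0.18678703399023266
[-0.0087  0.0011 -0.0008] -7.1
[-0.0087  0.0005 -0.    ] -6.8
[-0.0087  0.0005 -0.    ] -6.8
[-0.0087  0.0005 -0.    ] -6.8
[-0.0087  0.0005 -0.    ] -6.8
[-0.0087  0.0005 -0.    ] -6.8
```

{"api": "send_rows", "payload": {"rows": [[-0.009,0.0015,-0.001,-7,1],[-0.0087,0.0005,-0.0003,-6.8,1],[-0.0087,0.0005,-0.0003,-6.8,1],[-0.0087,0.0005,0,-6.8,1]]}}

```text
t: 7.8
eef_pos: [0.4622, -0.0016, 0.1584]
ee_rot: [179.6, -0.5, 41.3]
wrist_force: [1.8, -1.9, -6.7]
opening: 0.191
```

```bash
python3 -c "
from h import *
swing()"
```

```text
swung 48.46991698495913 r 0.0756376091669605 z 0.15839584088651945 yaw err -0.6882332012835306 F [ 1.79324834 -1.93934339 -6.71196369] open 0.1908858006608285
[-0.0075  0.0021 -0.0006] -6.5
[-0.0075  0.0004 -0.    ] -5.8
```

{"api": "send_rows", "payload": {"rows": [[-0.007,0.002,-0.0005,-6,1],[-0.006,0.001,-0.0003,-5,1],[0,0,0,0,1]]}}

```text
t: 8.1
eef_pos: [0.4512, -0.0126, 0.1577]
ee_rot: [179.8, -0.3, 52.8]
wrist_force: [1.8, -2.6, -7.0]
opening: 0.196
```

```bash
python3 - <<'E'
from h import *
np.set_printoptions(precision=4,suppress=True)
swing()
n='wrist';cm=w2c(n); im,d,W=cloud(n); save(im,'w6.png')
for r in imaging.tip_of('pin_knob',n)[:2]+imaging.tip_of('open_notch',n)[:2]: print(r, at_z(n,r['pixel'],.15,cm))
cv2.imwrite('pics/w6c.png',cv2.resize(cv2.imread('pics/w6.png')[150:350,160:400],None,fx=3,fy=3,interpolation=2))
E
```

```text
swung 60.252204407335086 r 0.07643125952814793 z 0.15774706530934735 yaw err -0.9703607725832697 F [ 1.7904 -2.6319 -6.9965] open 0.19558331365630016
[ 0.0002  0.0024 -0.0013] -0.9
{'pixel': [282.1, 290.3], 'conf': 0.69} [ 0.4777 -0.0346  0.15  ]
{'pixel': [281.1, 247.8], 'conf': 0.95} [ 0.4533 -0.0167  0.15  ]
```

View pics/w6c.png

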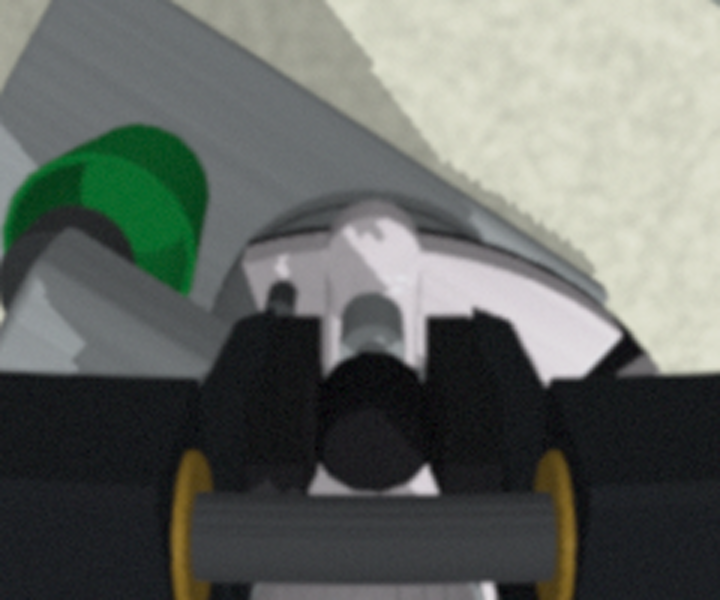

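{"api": "send_rows", "payload": {"rows": [[0,0.0015,0.002,0,1],[0,0,0.004,0,1],[0,0,0.003,0,1],[0,0,0.002,0,1]]}}

```text
t: 8.65
eef_pos: [0.4512, -0.013, 0.1473]
ee_rot: [-179.9, -0.1, 52.5]
wrist_force: [-11.5, 1.9, 17.5]
opening: 0.193
```

{"api": "send_rows", "payload": {"rows": [[0,0,-0.001,0,0.4],[0,0,0,0,0.4],[0,0,0,0,0.4],[0,0,0,0,0.3]]}}

```text
t: 9.05
eef_pos: [0.4555, -0.0133, 0.1516]
ee_rot: [179.6, -0.3, 52.4]
wrist_force: [-0.2, -0.8, -0.0]
opening: 0.346
```

```bash
python3 - <<'E'
from h import *
np.set_printoptions(precision=4,suppress=True)
s=robot.sense(); print(s['eef_pos'],s['opening'],s['wrist_force'])
for n in('wrist','scene'):
  im,d,W=cloud(n); 
  if n=='wrist': save(im,'w7.png')
  k=(d>0)&(np.hypot(W[...,0]-.4525,W[...,1]+.0165)<.012)&(W[...,2]>.17)&(W[...,2]<.225)&(im.max(-1)<60)
  q=W[k]; print(n,k.sum(),np.histogram(q[:,2],bins=np.arange(.17,.228,.004))[0],np.sort(q[:,2])[-8:])
  t=k&(W[...,2]>np.percentile(q[:,2],95)-.006); print(W[t].mean(0))
E
```

```text
[ 0.4555 -0.0133  0.1516] 0.3457408091754866 [-0.1686 -0.7571 -0.0101]
wrist 1460 [  0   1   0  33 131 144 172 965  10   0   0   0   0   4] [0.2026 0.2027 0.2028 0.2034 0.2239 0.2243 0.2245 0.2247]
[ 0.4519 -0.0148  0.1998]
scene 62 [ 0  0  0  5 11 13 11 21  1  0  0  0  0  0] [0.2004 0.2009 0.2012 0.2015 0.2015 0.2017 0.202  0.2022]
[ 0.4543 -0.019   0.1993]
```

{"api": "send_rows", "payload": {"rows": [[0,0,-0.03,0,-0.5],[0,0,-0.03,0,-0.8],[0,0,-0.005,0,-0.8],[0,0,0,0,-0.8]]}}

```text
t: 9.55
eef_pos: [0.4539, -0.0129, 0.2169]
ee_rot: [179.8, -0.2, 52.4]
wrist_force: [-0.3, -0.3, -1.1]
opening: 0.69
```

```bash
python3 - <<'E'
from h import *
s=robot.sense();print(s['eef_pos'],s['ee_rot']);rows((.512,-.057,.215),53.5,2)
E
```

```text
[ 0.453894   -0.01290211  0.21685816] [179.76431059  -0.23243429  52.3834812 ]
[np.float64(0.0003), np.float64(0.0365), np.float64(0.0009), np.float64(-0.6)]
[np.float64(-0.0001), np.float64(0.0365), np.float64(0.0009), np.float64(-0.6)]
```

{"api": "send_rows", "payload": {"rows": [[0,0.036,0,-0.5,-0.8],[0,0.035,0,-0.5,-0.8],[0,0,0,0,-0.8],[0,0,0,0,-0.8]]}}

```text
t: 9.95
eef_pos: [0.5096, -0.056, 0.2116]
ee_rot: [-179.9, -0.2, 53.5]
wrist_force: [-0.6, -0.9, 0.7]
opening: 0.898
```

```bash
python3 - <<'E'
from h import *
np.set_printoptions(precision=4,suppress=True)
s=robot.sense(); print(s['eef_pos'],s['ee_rot'],s['opening'])
a=np.radians(s['ee_rot'][2]); tx=np.array([np.cos(a),np.sin(a)]); ty=np.array([np.sin(a),-np.cos(a)])
for n in('wrist','scene','top'):
  im,d,W=cloud(n)
  if n=='wrist': save(im,'w8.png')
  k=(d>0)&(np.hypot(W[...,0]-.511,W[...,1]+.06)<.033)&(abs(W[...,2]-.212)<.005)
  q=W[k]
  if len(q)>20: print(n,k.sum(),q.mean(0),cv2.minEnclosingCircle(q[:,:2].astype(np.float32)))
  D=W[...,:2]-s['eef_pos'][:2];X=D@tx;Y=D@ty
  for sg in(-1,1):
    f=(d>0)&(sg*X>.028)&(sg*X<.06)&(abs(Y)<.016)&(W[...,2]>.22)&(W[...,2]<.3)
    if f.sum()>5: print(' finger',sg,f.sum(),'zmin',np.sort(W[f][:,2])[:3],'X',np.percentile(X[f],[1,99]),'Y',np.percentile(Y[f],[1,99]))
cv2.imwrite('pics/w8c.png',cv2.resize(cv2.imread('pics/w8.png')[150:400,130:430],None,fx=2.5,fy=2.4,interpolation=2))
E
```

```text
[ 0.5096 -0.056   0.2116] [-179.9081   -0.1515   53.458 ] 0.8981277560154867
wrist 5504 [ 0.5102 -0.0599  0.2123] ((0.511729896068573, -0.061204973608255386), 0.02671310119330883)
 finger -1 3173 zmin [0.2404 0.2409 0.2411] X [-0.056  -0.0396] Y [-0.0101  0.0106]
 finger 1 3167 zmin [0.2405 0.2408 0.241 ] X [0.0391 0.0554] Y [-0.01    0.0108]
scene 314 [ 0.513  -0.0657  0.2122] ((0.5098614692687988, -0.06524939835071564), 0.02748970314860344)
 finger -1 199 zmin [0.2415 0.2415 0.2418] X [-0.059 -0.043] Y [-0.0086  0.0127]
 finger 1 177 zmin [0.2416 0.2438 0.244 ] X [0.0364 0.0528] Y [-0.0053  0.0131]
top 49 [ 0.495  -0.0479  0.2121] ((0.4971025586128235, -0.04883866757154465), 0.0168410986661911)
 finger 1 6 zmin [0.2619 0.2855 0.287 ] X [0.0408 0.0442] Y [-0.0025  0.0084]
```

View pics/w8c.png

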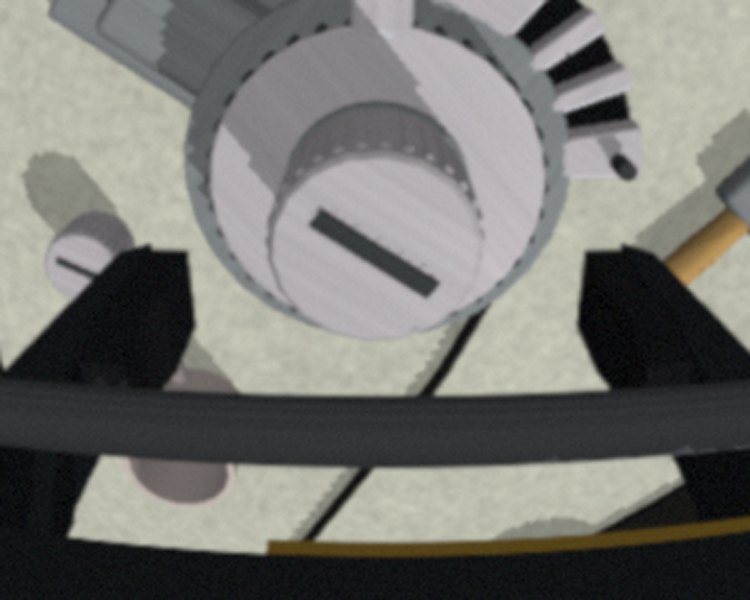

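{"api": "send_rows", "payload": {"rows": [[-0.003,0.004,0.015,0,-0.8],[0,0,0.02,0,-0.8],[0,0,0.012,0,-0.8],[0,0,0,0,-0.8]]}}

```text
t: 10.5
eef_pos: [0.5094, -0.0581, 0.1649]
ee_rot: [179.9, -0.2, 53.6]
wrist_force: [0.0, 0.1, 0.4]
opening: 0.897
```

{"api": "send_rows", "payload": {"rows": [[-0.0014,0.002,0.004,0,0.1],[0,0,0,0,1],[0,0,0,0,1],[0,0,0,0,1],[0,0,0,0,1]], "squeeze": 30}}

```text
t: 11.0
eef_pos: [0.5111, -0.0603, 0.163]
ee_rot: [179.7, -0.3, 53.7]
wrist_force: [-1.0, -0.7, -1.8]
opening: 0.582
```

{"api": "send_rows", "payload": {"rows": [[0,0,0,-3,1],[0,0,0,-3,1],[0,0,0,-3,1]]}}

```text
t: 11.3
eef_pos: [0.5112, -0.0603, 0.1632]
ee_rot: [179.7, -0.2, 63.0]
wrist_force: [-0.2, -0.1, -1.3]
opening: 0.581
```

```bash
python3 -c "
from h import *
s=robot.sense();print(s['eef_pos'],s['ee_rot'],s['wrist_force'],s['ft_torque'],s['joint_torque'][5])"
```

```text
[ 0.51115464 -0.06034258  0.16324222] [179.6890525   -0.22514384  62.96777228] [-0.18239951 -0.06027397 -1.33270417] [-0.01699187  0.03564513  0.03628366] 0.7373896613717079
```

{"api": "send_rows", "payload": {"rows": [[0,0,0,-5,1],[0,0,0,-5,1]]}}

```text
t: 11.5
eef_pos: [0.5111, -0.0603, 0.1633]
ee_rot: [179.7, -0.2, 73.3]
wrist_force: [0.5, -0.1, -1.9]
opening: 0.585
```

```bash
python3 - <<'E'
from h import *
s=robot.sense();print(s['eef_pos'],s['ee_rot'],s['wrist_force'],s['ft_torque'],s['joint_torque'][5])
im,d=imaging.grab_frame('wrist'); save(im,'w9.png')
cv2.imwrite('pics/w9c.png',cv2.resize(im[150:400,130:430,::-1],None,fx=2.5,fy=2.4,interpolation=2))
E
```

```text
[ 0.51106599 -0.06030492  0.16327082] [ 1.79664387e+02 -1.67200760e-01  7.33270715e+01] [ 0.53183268 -0.12838265 -1.9400559 ] [ 0.01483198 -0.00029036 -0.0136083 ] 1.2214012071490288
```

View pics/w9c.png

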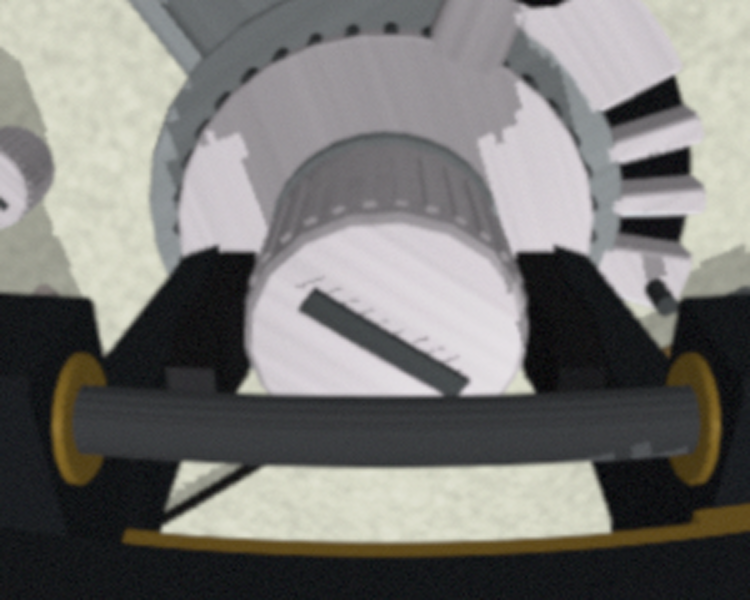

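The bar keeps its angle to the jaws, so the cap is turning with them (about 20° so far) and counter-clockwise is the free way. I'll continue to about 68°.

{"api": "send_rows", "payload": {"rows": [[0,0,0,-8,1],[0,0,0,-8,1],[0,0,0,-8,1],[0,0,0,-8,1],[0,0,0,-8,1],[0,0,0,-6.5,1],[0,0,0,0,1]]}}

```text
t: 12.25
eef_pos: [0.5108, -0.0603, 0.1633]
ee_rot: [179.7, 0.1, 121.2]
wrist_force: [0.7, 0.6, -1.5]
opening: 0.58
```

```bash
python3 -c "
from h import *
s=robot.sense();print(s['q'],s['ee_rot'],s['wrist_force'],s['ft_torque'])"
```

```text
[ -20.09815263    5.04821328  103.60521753    0.19912917   71.0645202
 -141.37885542] [1.79676614e+02 1.02517226e-01 1.21216259e+02] [ 0.74760832  0.58832027 -1.47990292] [ 0.09017481  0.04252752 -0.0027951 ]
```

{"api": "send_rows", "payload": {"rows": [[0,0,-0.004,0,1],[0,0,-0.005,0,1],[0,0,-0.005,0,1]]}}

```text
t: 12.55
eef_pos: [0.5102, -0.0601, 0.1776]
ee_rot: [179.7, 0.0, 120.7]
wrist_force: [-0.3, -0.2, -1.6]
opening: 0.584
```

Lifting freely (only the cap's weight on the wrist).

{"api": "send_rows", "payload": {"rows": [[0,0,-0.01,0,1],[0,0,-0.014,0,1],[0,0,-0.014,0,1],[0,0,-0.014,0,1],[0,0,-0.012,0,1],[0,0,-0.006,0,1],[0,0,0,0,1],[0,0,0,0,1]]}}

```text
t: 13.35
eef_pos: [0.5108, -0.0605, 0.256]
ee_rot: [179.5, 0.2, 120.4]
wrist_force: [-0.1, -0.7, -1.2]
opening: 0.585
```

```bash
python3 - <<'E'
from h import *
np.set_printoptions(precision=4,suppress=True)
s=robot.sense(); print(s['eef_pos'],s['ee_rot'],s['wrist_force'],s['opening'],abs(s['qvel']).max())
for n in('wrist','scene'):
  im,d,W=cloud(n)
  k=(d>0)&(np.hypot(W[...,0]-.51,W[...,1]+.06)<.02)&(W[...,2]>.2)&(im.min(-1)>80); q=W[k]
  print(n,len(q),np.percentile(q[:,2],[1,10,50,90,99]))
  if n=='wrist':
    t=q[abs(q[:,2]-np.percentile(q[:,2],80))<.006]; A=np.c_[t[:,:2],np.ones(len(t))]; c=np.linalg.lstsq(A,t[:,2],rcond=None)[0]; print('tilt deg',np.degrees(np.hypot(c[0],c[1])))
  if n=='scene': save(im,'s9.png')
  k=(d>0)&(np.hypot(W[...,0]-.4525,W[...,1]+.0165)<.012)&(W[...,2]>.17)&(W[...,2]<.215)&(im.max(-1)<60); q=W[k]
  if len(q)>5: print(' knob',len(q),np.percentile(q[:,2],[50,90,98]))
cv2.imwrite('pics/s9c.png',cv2.resize(cv2.imread('pics/s9.png')[110:340,80:360],None,fx=2.8,fy=2.6,interpolation=2))
E
```

```text
[ 0.5108 -0.0605  0.256 ] [179.5496   0.2467 120.3788] [-0.1159 -0.7178 -1.1961] 0.5848618590539838 0.27744759114418627
wrist 4174 [0.3044 0.305  0.3058 0.3066 0.3756]
tilt deg 0.6123079673159777
 knob 447 [0.1999 0.2009 0.2016]
scene 82 [0.3047 0.305  0.3061 0.3072 0.3083]
 knob 64 [0.1899 0.1991 0.2017]
```

View pics/s9c.png

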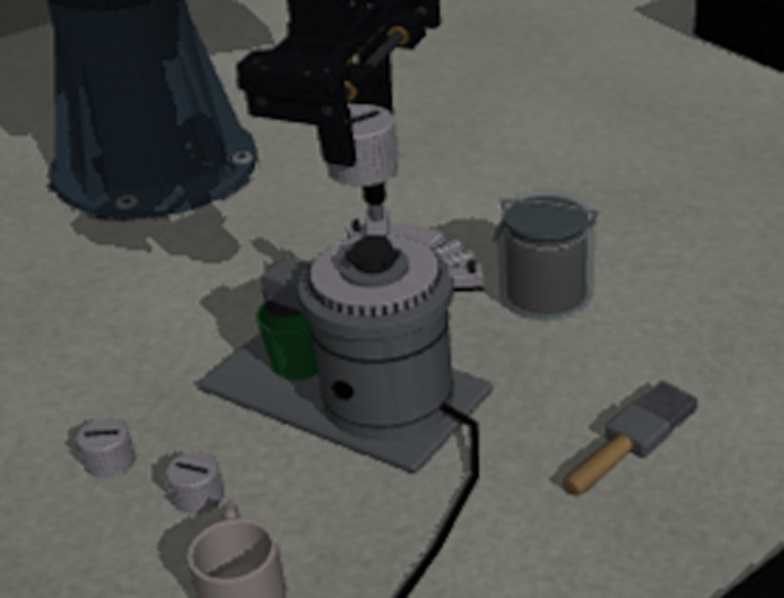

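```bash
python3 -c "
from h import *
print(robot.close_job())"
```

```text
the job is handed in; nothing more can be done
None
```

The grinder is open: the collar is at the lone notch with the pin home and released, and the gripper is holding the cap above its seat. I handed the job in at about 13.5 s of the 54 s allowed; no verdict is reported.

**What I did**
- **Collar:** I lifted the index pin about 10–11 mm, swung the collar about 60° to the lone notch, lowered the pin and let go of it.
- **Cap:** I tried counter-clockwise first. It ran free, so clockwise was not needed. I turned the cap about 67° and lifted it straight up.

**Last checks**
- **Pin:** The knob top is at z 0.200 m, which is the fully home height.
- **Cap:** Its top is at z 0.3055 m, so the lower rim is about 93 mm above the seat. It is tilted about 0.6° and held still in the grip (opening 51 mm).
- **Other things:** The cups, jar and brush look undisturbed in the last scene picture.

**What disagreed or went wrong**
- **Reported TCP height:** In both the wrist and scene cameras, the fingertips sat about 37 mm higher than the reported TCP height implied. The first grasp closed on air above the knob without touching anything. After that I used the heights measured by camera.
- **Lowering the pin:** The wrist force briefly reached about 18 N upward and 12 N sideways, and fell to zero on release.

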